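# Slide the rolling pin home in its dock

## Robot

A 6-joint arm with a two-finger parallel gripper is mounted at the origin on a cart in front of the work surface, level with it; the furniture and walls round the work are solid. World frame = base frame: x ahead of the robot, y to its left, z up, the work surface at z = 0. Lengths are in m, angles in rad, forces in N, time in s.
With the tool pointing down it reaches from about 0.375 to 0.925 m from the base axis. Payload 5.7 kg.
Tool frame: the origin (TCP) lies midway between the tips of the shut fingers; the grasp point (between the pads) lies 19 mm behind it; z points along the fingers, y is the line along which they close (so a half turn about z gives the same grasp; the last joint's range is limited). The gripper opens to 88 mm and grips with 3 to 60 N. Pads are 20 mm wide; open, the fingers measure 115 mm over their backs; the gripper's body (75 mm by 178 mm) begins 61 mm behind the grasp point.
Start: joints at [1.029, 0.359, 1.51, -0, 1.272, -0.115], TCP at [0.248, 0.546, 0.223] pointing down, gripper open.
Joint ranges: [-2.97, 2.97], [-1.01, 2.36], [0.21, 2.38], [-0.96, 4.11], [0.2, 2.71], [-2.98, 2.98]. Speed limits (rad/s): [2.39, 2.39, 3.14, 3.14, 3.14, 3.14].

## Interface

Orientations are given as a unit quaternion [x, y, z, w].
In Python, from bench import move_ptp, servo_line, goto_joints, move_gripper, sleep, inverse_kinematics, capture, PlanningError, close_job, spot_in, silhouettes, current_clock, current_joint_pos, current_qvel, current_joint_torque, current_position, current_orientation, current_force, current_torque, current_finger_gap, current_grip_force gives the robot as it stands. Calls block until the motion is done:
- move_ptp(position, orientation): joint-space move of the TCP to a pose.
- servo_line(position, orientation=None, rate=0.15, contact_N=None): straight line of the TCP; orientation=None keeps the orientation; rate is the mean speed in m/s. With contact_N (N) it stops when the force on the tool has changed by that much, and returns True; else False.
- goto_joints(angles): joint-space move.
- move_gripper(opening): finger opening in m; the grip force is fixed at half the most; returns when the fingers have stopped.
- sleep(seconds).
- inverse_kinematics(position, orientation): joint angles nearest the present ones, or None.
- capture(name): name is "side" or "top"; returns a dict with "image" (400x640x3 uint8, blue, green, red), "range_z" (400x640 float32, m along the optical axis (not along the pixel's ray), 0 where there is no reading), "intrinsics" (3x3 intrinsics, pixels), "R" (3x3) and "t" (3): a world point X has camera coordinates R X + t. Camera axes: x right, y down, z forward; pixel columns grow to the right and rows downward; lengths in m; the calibration is good to about 2 mm. A picture is of the moment at which its call begins.
A pose or a line that the arm cannot do raises PlanningError and nothing moves.
- close_job(): hands the job in; it is judged then, once.
Trained networks look in the newest picture that a camera, given by its name, has taken for a name from the list of things; names that differ only in an ending like _2 or _b are one class to them, and where a whole thing is asked for, a point or a joint stands for the part that bears it (a point fixed in the world has none). Each returns a list of dicts, best first, with "conf" (0 to 1); they miss things now and then, are a little off and sometimes report something else, mostly with a low value. They report only what shows in the picture. A call takes as long as a camera call.
- spot_in(camera, query): "xy" ([column, row] in pixels, amid what is visible of it).
- silhouettes(camera, query): "region" (400x640 bool, what is visible of it) and "xy" ([column, row] in pixels, amid what is visible of it).
Readings, each from a call of its own:
- current_clock(): time.
- current_joint_pos(): joint angles.
- current_qvel(): joint speeds.
- current_joint_torque(): joint torques, N m.
- current_position(): TCP position.
- current_orientation(): TCP orientation.
- current_force(): force on the tool from outside, world axes, zero at the start.
- current_torque(): the same for the moment, N m.
- current_finger_gap(): finger opening in m.
- current_grip_force(): force on a finger pad.
Only numpy, scipy, OpenCV 4.12 (cv2) and the standard library are available. Lean on these libraries where they do the work, as an engineer would, in place of code of your own. Each camera call takes 0.05 s, during which the arm holds its last target. There are 200 camera calls.

## Task

Put the small rolling pin away in its dock: lay it in the V-groove in front of the green hood, then slide it along the groove under the hood, past the drag of the spring pad, until it is fully home against the stop hidden inside. Feel for the stop and press only gently, because the stop must not be shoved; leave the pin resting there, and leave the other things on the worktop where they are.

Things in the scene. Friction and masses are not known exactly. Their poses are not given: they have to be found in the camera images.
- pin: small loose wooden rolling pin: a plain straight rod with half-round ends and two thin red bands 52 mm either side of the middle; 20 mm diameter, 160 mm long over the ends, 60 to 130 g. Origin at its centre on its axis, its x along its length (both ends alike; it may roll about x). It starts lying on the worktop.
- dock: fixed dock: pale wooden rail, 315 mm long, 45 mm wide, top at z = 30 mm, on cross feet 74 mm wide, 12 mm high, with a green hood over one end. Origin on the worktop under the groove; x runs along the groove TOWARDS the hood, z up. Rail from x = -165 to +150 mm. V-groove in its top at y = 0: 5 mm deep, 17 mm wide, faces sloping 30 degrees; a pin lying in it has its axis at z = 36.5 mm.
- groove_end (a point): middle of the rail's open end, at the height of its top: x = -165, z = 30 mm in the dock's frame. Open here. At the other end, unseen in the hood, is a stop 45 to 75 mm in from the hood's mouth, set differently each time and not measured. Its rubber face meets the middle of the pin's nose and gives about 1 mm per 3 N; over 15 N counts as shoving. The pad's friction keeps the pin there when let go.
- hood_mouth (a point): middle of the hood's mouth, on the axis of a pin in the groove (dock x = +45, z = 36.5 mm). The hood reaches 105 mm on from here, is 57 mm wide, its top 80 mm above the worktop, closed behind. 25 mm inside, a rounded spring pad under its roof drags on top of the pin: it takes about 3 to 8 N to move the pin once its nose is 10 mm or more inside.
- tuna_tin: bystander: flat round tin, 86 mm diameter, 40 mm high, origin at the centre of its underside
- spice_jar: bystander: spice jar with a yellow lid, 42 mm diameter, 96 mm high, origin at the centre of its underside
- salt: bystander: salt shaker, 44 mm diameter, 90 mm high, origin at the centre of its underside
- lemon1: bystander: lemon, 78 x 55 x 56 mm, origin at the centre of its underside

How it is judged:
On the way:
1. the pin lies in the groove, its nose still short of the stop by 15 mm or more (x of pin in the frame of dock between -0.11 and -0.005 m and y of pin in the frame of dock between -0.004 and 0.004 m and z of pin in the frame of dock below 0.04 m and angle between the x axis of pin and the x axis of dock, either way round below 0.07 rad), for 0.2 s.
At the end, for the whole second after the job is handed in: the pin lies at rest in the groove, in line with it (within 4 mm and 4 degrees), its nose on the face of the hidden stop or within 2 mm of it (x of pin in the frame of stop between -0.082 and -0.072 m and y of pin in the frame of dock between -0.004 and 0.004 m and z of pin in the frame of dock below 0.04 m and angle between the x axis of pin and the x axis of dock, either way round below 0.07 rad and linear speed of pin below 0.01 m/s); the robot touches nothing.
It fails at once if the pin is pressed against the stop with more than 15 N (contact force between pin and stop above 15 N).
It fails at once if a bystander is moved by more than 15 mm (distance of any of tuna_tin, spice_jar, salt, lemon1 from where it was at the start of the episode above 0.015 m).
It also fails if it takes over 72 s, if anything falls off the work surface, if the arm or the gripper's body presses on something with over 40 N, if the wrist force passes 120 N, or if a joint passes its speed limit or range.

## Working session

There is one attempt and no reset: what is moved stays moved. The work goes in short steps, each a Python script; the robot and the scene stay as the last script left them, time stands still between calls to the robot, and variables do not carry over. Pictures are saved under pics/ and viewed, at most 10 in all, crops included, and the job is handed in when it is done.

```bash
ls; mkdir -p pics
cat > h.py <<'E'
import numpy as np, cv2
from bench import *
def cloud(c):
    K,R,t=map(np.array,(c["intrinsics"],c["R"],c["t"])); z=c["range_z"]
    v,u=np.mgrid[:400,:640]
    P=np.stack([(u-K[0,2])/K[0,0]*z,(v-K[1,2])/K[1,1]*z,z],-1)
    return (P-t.reshape(3))@R
E
python3 - <<'E'
from h import *
for n in("top","side"):
    c=capture(n); cv2.imwrite(f"pics/{n}0.png",c["image"]); W=cloud(c); ok=c["range_z"]>0
    print(n,"cam",-(np.array(c["R"]).T@np.array(c["t"]).reshape(3)).round(3))
    for q in("pin","dock","groove_end","hood_mouth","tuna_tin","spice_jar","salt","lemon1"):
        for s in (silhouettes(n,q) if q not in("groove_end","hood_mouth") else spot_in(n,q))[:2]:
            x,y=map(int,s["xy"]); out=[q,round(s["conf"],2),x,y,W[y,x].round(3)]
            if "region" in s:
                p=W[s["region"]&ok]; out+=[len(p),np.median(p,0).round(3),np.percentile(p,2,axis=0).round(3),np.percentile(p,98,axis=0).round(3)] if len(p) else []
            print(*out)
E
```

```text
pics
top cam [0.488 0.027 0.967]
dock 0.76 321 189 [0.634 0.042 0.03 ] 3116 [0.636 0.042 0.031] [ 0.592 -0.087  0.003] [0.683 0.212 0.083]
dock 0.15 346 134 [ 0.757 -0.019  0.087] 296 [ 0.756 -0.019  0.077] [ 0.745 -0.037  0.019] [ 0.778 -0.002  0.091]
groove_end 0.89 320 185 [0.645 0.044 0.027]
tuna_tin 0.6 195 229 [0.538 0.35  0.035] 1125 [0.53  0.348 0.037] [0.492 0.31  0.003] [0.569 0.391 0.041]
salt 0.73 322 187 [0.64  0.039 0.027] 2930 [0.636 0.037 0.031] [ 0.595 -0.086  0.01 ] [0.681 0.209 0.083]
salt 0.53 345 135 [ 0.754 -0.017  0.086] 292 [ 0.757 -0.019  0.076] [ 0.745 -0.037  0.024] [ 0.778 -0.001  0.091]
side cam [ 0.137 -0.307  1.138]
pin 0.63 269 236 [0.452 0.08  0.016] 422 [0.448 0.08  0.019] [0.432 0.006 0.007] [0.466 0.153 0.024]
dock 0.83 329 190 [0.653 0.025 0.034] 2489 [0.635 0.019 0.032] [ 0.596 -0.092  0.008] [0.681 0.207 0.084]
groove_end 0.64 325 186 [0.659 0.043 0.031]
hood_mouth 0.69 330 186 [0.667 0.032 0.029]
tuna_tin 0.91 211 163 [0.528 0.35  0.034] 866 [0.526 0.344 0.037] [0.489 0.309 0.001] [0.571 0.394 0.042]
tuna_tin 0.73 328 187 [0.66  0.034 0.032] 2614 [0.635 0.016 0.032] [ 0.594 -0.092  0.003] [0.686 0.209 0.084]
spice_jar 0.68 330 143 [0.75  0.092 0.091] 465 [0.755 0.094 0.068] [0.745 0.079 0.003] [0.833 0.141 0.101]
spice_jar 0.49 327 186 [0.661 0.037 0.033] 2728 [0.635 0.024 0.031] [ 0.594 -0.092  0.001] [0.688 0.208 0.084]
salt 0.69 365 170 [ 0.752 -0.027  0.059] 290 [ 0.756 -0.026  0.06 ] [ 0.747 -0.04   0.012] [ 0.777 -0.005  0.091]
lemon1 0.68 399 301 [ 0.491 -0.295  0.058] 533 [ 0.496 -0.297  0.047] [ 0.469 -0.322  0.001] [ 0.534 -0.269  0.058]
```

View pics/top0.png

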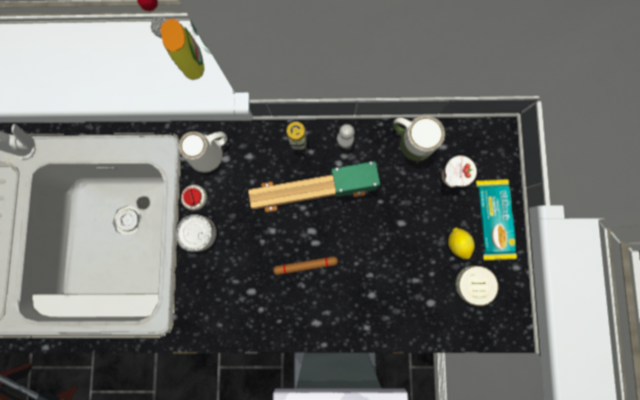

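View pics/side0.png

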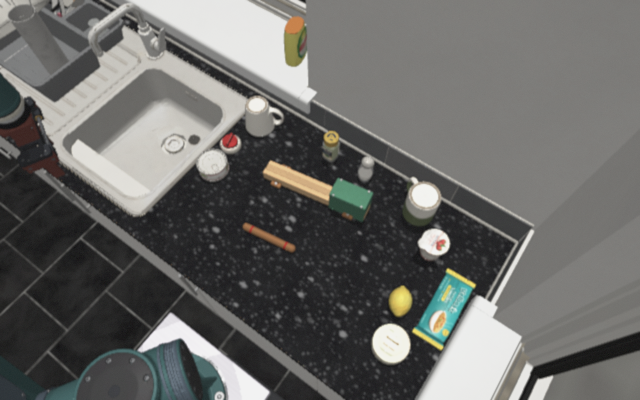

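Top view: the pin runs from (275,270) to (337,261). The dock runs from its open end at (250,198) to the green hood at (378,178), so the hood lies towards -y. Next I fit the pin and dock precisely.

Run:
```python
from h import *
for n in("top","side"):
    c=capture(n); W=cloud(c); im=c["image"].astype(int); ok=c["range_z"]>0
    b,g,r=im[...,0],im[...,1],im[...,2]
    reg=lambda lo,hi:(W[...,0]>lo[0])&(W[...,0]<hi[0])&(W[...,1]>lo[1])&(W[...,1]<hi[1])&(W[...,2]>lo[2])&(W[...,2]<hi[2])&ok
    rail=reg((.56,-.12,.022),(.72,.24,.036))&(r>b+50)
    hood=reg((.56,-.15,.074),(.73,.1,.09))&(g>r+20)
    pin=reg((.39,-.05,.008),(.52,.2,.03))&(r>b+25)
    for nm,m in(("rail",rail),("hood",hood),("pin",pin)):
        p=W[m]; (cx,cy),(w,h),a=cv2.minAreaRect(p[:,:2].astype(np.float32)); 
        q=p[:,:2]-p[:,:2].mean(0); d=np.linalg.svd(q,full_matrices=False)[2][0]; d*=-np.sign(d[1])
        print(n,nm,len(p),"rect",round(cx,4),round(cy,4),round(w,4),round(h,4),round(a,1),"mean",p.mean(0).round(4),"dir",d.round(4),"ext",(q@d).min().round(4),(q@d).max().round(4),"z",np.percentile(p[:,2],[5,50,95]).round(4))
print(current_orientation(),current_force())
```

```text
top rail 1572 rect 0.6305 0.1147 0.0459 0.2122 9.6 mean [0.63   0.1145 0.0292] dir [ 0.1661 -0.9861] ext -0.1062 0.106 z [0.025  0.0294 0.0328]
top hood 1038 rect 0.6566 -0.0397 0.0572 0.1051 9.1 mean [ 0.656  -0.0399  0.0803] dir [ 0.1619 -0.9868] ext -0.0525 0.0525 z [0.0776 0.0803 0.0829]
top pin 519 rect 0.4492 0.0817 0.0197 0.1576 8.9 mean [0.4493 0.0819 0.018 ] dir [ 0.1554 -0.9878] ext -0.0786 0.079 z [0.013  0.0184 0.0219]
side rail 1035 rect 0.631 0.1161 0.0483 0.2077 9.8 mean [0.6298 0.1172 0.0298] dir [ 0.1622 -0.9868] ext -0.1025 0.1053 z [0.0248 0.03   0.034 ]
side hood 736 rect 0.6571 -0.0402 0.0588 0.1049 10.8 mean [ 0.6569 -0.0415  0.0809] dir [ 0.1472 -0.9891] ext -0.0543 0.0517 z [0.0771 0.0809 0.0843]
side pin 417 rect 0.4499 0.0811 0.0218 0.1579 9.4 mean [0.4489 0.0783 0.0182] dir [ 0.1579 -0.9875] ext -0.0815 0.0764 z [0.0116 0.0188 0.0233]
[ 2.11772197e-01  9.77319054e-01 -4.75690934e-05  8.58184240e-06] [-0.13511285 -0.56417499  0.28253264]
```

```bash
cat >> h.py <<'E'
from scipy.spatial.transform import Rotation as Ro
D=np.array([.167,-.986,0]);D/=np.linalg.norm(D); O=np.array([.6405,.0558,0.])
N=np.array([-D[1],D[0],0])          # dock y
def quat(d,flip=1):                  # tool down, fingers closing across direction d
    y=flip*np.array([-d[1],d[0],0]); z=np.array([0,0,-1.]); return Ro.from_matrix(np.c_[np.cross(y,z),y,z]).as_quat()
def dock(x,y,z): return O+D*x+N*y+np.array([0,0,z])
PC=np.array([.4494,.0815,0]); PD=np.array([.158,-.9875,0]); PD/=np.linalg.norm(PD)
E
python3 - <<'E'
from h import *
up=lambda p,z:np.array([p[0],p[1],z])
for f in(1,-1):
    qs=[inverse_kinematics(p,quat(d,f)) for p,d in((up(PC,.15),PD),(up(PC,.005),PD),(dock(-.075,0,.15),D),(dock(-.17,0,.033),D),(dock(-.05,0,.033),D))]
    print(f,[None if q is None else np.round(q,2) for q in qs])
f=1 if (np.abs(inverse_kinematics(up(PC,.15),quat(PD,1))[5])<np.abs(inverse_kinematics(up(PC,.15),quat(PD,-1))[5])) else -1
print("flip",f)
move_gripper(.05)
move_ptp(up(PC,.15),quat(PD,f)); move_ptp(up(PC,.05),quat(PD,f))
print(servo_line(up(PC,.005),rate=.06,contact_N=6),current_position(),current_force())
move_gripper(0.0); print("gap",current_finger_gap(),current_grip_force(),current_force())
servo_line(up(PC,.15)); print("gap",current_finger_gap(),current_position(),current_force(),current_clock())
c=capture("top"); cv2.imwrite("pics/lift.png",cv2.resize(c["image"][180:340,200:440],None,fx=3,fy=3))
E
```

```text
1 [array([ 0.03,  0.24,  1.9 , -0.  ,  1.  , -0.13]), array([ 0.03,  0.5 ,  2.03, -0.  ,  0.62, -0.13]), array([ 0.1 ,  0.48,  1.5 , -0.  ,  1.16, -0.07]), array([ 0.24,  0.63,  1.56, -0.  ,  0.95,  0.08]), array([ 0.06,  0.62,  1.59, -0.  ,  0.93, -0.11])]
-1 [None, None, None, None, None]Traceback (most recent call last):
  File "<stdin>", line 6, in <module>
TypeError: 'NoneType' object is not subscriptable
```

Run:
```python
from h import *
up=lambda p,z:np.array([p[0],p[1],z])
move_gripper(.05)
move_ptp(up(PC,.15),quat(PD)); move_ptp(up(PC,.05),quat(PD))
print(servo_line(up(PC,.005),rate=.06,contact_N=6),current_position(),current_force())
move_gripper(0.0); print("gap",current_finger_gap(),current_grip_force(),current_force())
servo_line(up(PC,.15)); print("gap",current_finger_gap(),current_position(),current_force(),current_clock())
c=capture("side"); cv2.imwrite("pics/lift.png",cv2.resize(c["image"][150:310,180:420],None,fx=3,fy=3))
```

```text
False [0.44945363 0.08149481 0.00498672] [-0.32947116  0.86429042 -0.51697048]
gap 0.019526030498036123 29.99991863965988 [-0.44186408 -0.29865519  1.62531449]
gap 0.019291994444767625 [0.4486385  0.08146499 0.14927009] [-0.34428869 -0.84071727 -0.63011278] 6.7
```

View pics/lift.png

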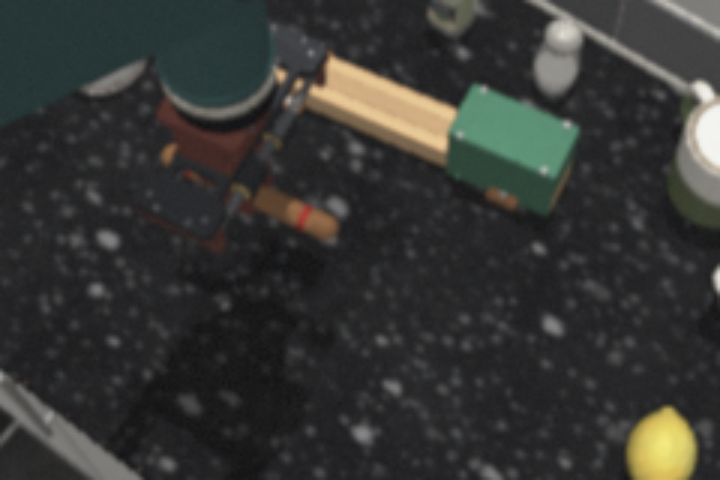

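The pin is held level, with its nose and red band at about (315,220) in the crop and the hood clear ahead. Next I place it in the groove.

Run:
```python
from h import *
move_ptp(dock(-.075,0,.15),quat(D)); move_ptp(dock(-.075,0,.06),quat(D)); sleep(.2)
print(servo_line(dock(-.075,0,.030),rate=.02,contact_N=4),current_position(),current_force())
move_gripper(.04); sleep(.3); print(current_position(),current_force())
servo_line(dock(-.075,0,.15)); move_ptp(dock(-.23,.0,.17),quat(D))
for n in("top","side"):
    c=capture(n); W=cloud(c); im=c["image"].astype(int); ok=c["range_z"]>0
    L=(W-O)@np.c_[D,N,[0,0,1.]]
    m=ok&(abs(L[...,1])<.015)&(L[...,0]<.02)&(L[...,0]>-.17)&(L[...,2]>.037)&(L[...,2]<.055)
    p=L[m]; print(n,len(p),p[:,0].min(),p[:,0].max(),p.mean(0),np.polyfit(p[:,0],p[:,1],1),np.polyfit(p[:,0],p[:,2],1))
    cv2.imwrite(f"pics/placed_{n}.png",cv2.resize(c["image"][120:260,200:420],None,fx=3,fy=3))
print(current_clock())
```

```text
True [0.62790235 0.12971895 0.03195405] [0.0486002  0.02302017 3.94915932]
[0.62686108 0.12962361 0.03098103] [-1.54274334 -0.50086375  0.20045425]
top 504 -0.15535984905089195 0.0027286430925098923 [-0.07586036 -0.00102175  0.04478188] [ 0.0014478  -0.00091192] [0.00243688 0.04496674]
side 360 -0.1536936063102285 0.01482717605510905 [-0.07197177 -0.00137145  0.04486033] [ 0.0027188  -0.00117577] [-0.00397238  0.04457443]
11.9917
```

View pics/placed_side.png

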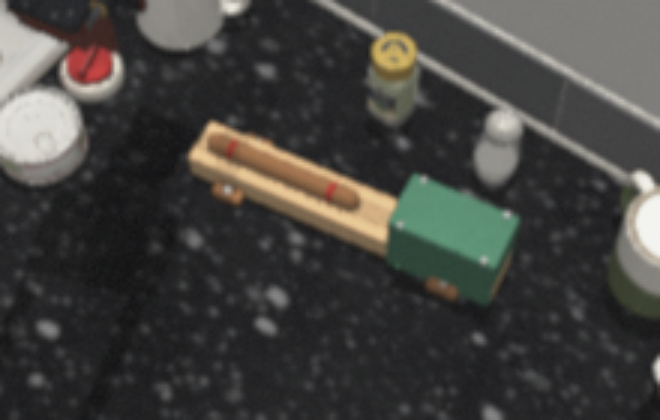

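The pin lies in the groove at dock x ≈ -0.075, y ≈ -0.001, well short of the hood (nose near (350,197) in the crop). Next I push it from the tail with closed fingers.

```bash
cat >> h.py <<'E'
def fax(k=6):
    F=[]
    for _ in range(k): F.append(current_force()); sleep(.02)
    return -float(np.mean(F,0)@D)
def fx(): return float((np.array(current_position())-O)@D)
Y,Z=-.001,.032
E
python3 - <<'E'
from h import *
move_gripper(0); move_ptp(dock(-.19,Y,.10),quat(D))
print(servo_line(dock(-.19,Y,Z),rate=.06,contact_N=6)); print("free",fax(),fx())
print(servo_line(dock(-.150,Y,Z),rate=.04,contact_N=10),fx(),fax())
print(servo_line(dock(-.125,Y,Z),rate=.03,contact_N=12),fx(),fax())
for x in np.arange(-.120,-.0919,.004):
    r=servo_line(dock(x,Y,Z),rate=.02,contact_N=12); print(round(x,3),r,round(fx(),4),round(fax(),2),np.round(current_force(),1))
    if r: break
print(current_clock())
c=capture("top"); cv2.imwrite("pics/push.png",cv2.resize(c["image"][120:260,200:420],None,fx=3,fy=3))
E
```

```text
False
free -0.28536189008717866 -0.19005511310243145
False -0.15008197780063326 0.16089683447389613
False -0.12493990513491918 -0.1936905745945559
-0.12 False -0.1198 0.0 [-0.6  0.1  0.3]
-0.116 False -0.1158 -0.08 [0.2 0.6 0.6]
-0.112 False -0.1118 0.2 [ 0.1  0.4 -0.1]
-0.108 False -0.1078 0.04 [-0.4  0.7 -0.2]
-0.104 False -0.1038 0.03 [ 0.1 -0.2 -0. ]
-0.1 False -0.0998 0.08 [ 0.1 -0.1 -0.1]
-0.096 False -0.0964 3.13 [0.5 3.6 0.9]
-0.092 False -0.0924 4.55 [-1.2  5.4 -0.3]
20.5167
```

View pics/push.png

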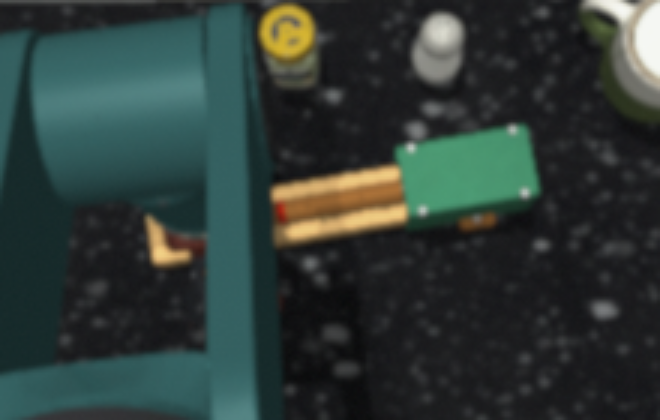

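The tail's red band at (280,210) in the crop puts the nose about 30 mm inside the mouth. That matches the estimate, and the pad drag has begun. Next I feel for the stop in 1 mm steps.

Run:
```python
from h import *
log=[]; x=-.0915
while x<-.035:
    r=servo_line(dock(x,Y,Z),rate=.012,contact_N=6); sleep(.05); f=fax(5); log.append(f)
    print(round(x,4),r,round(fx(),4),round(f,2))
    base=np.median(log[:-1][-12:]) if len(log)>4 else 6
    if f>base+3 or f>11: print("stop?",base); break
    x+=.001
print(current_clock())
```

```text
-0.0915 False -0.0921 5.84
-0.0905 False -0.091 5.46
-0.0895 False -0.09 5.79
-0.0885 False -0.089 5.18
-0.0875 False -0.088 5.54
-0.0865 False -0.0869 5.43
-0.0855 False -0.086 5.31
-0.0845 False -0.0849 5.35
-0.0835 False -0.0839 5.47
-0.0825 False -0.0829 5.5
-0.0815 False -0.0819 5.57
-0.0805 False -0.081 5.48
-0.0795 False -0.0799 5.34
-0.0785 False -0.0793 6.92
-0.0775 False -0.0786 7.59
-0.0765 False -0.0781 9.33
stop? 5.472614305938709
26.7
```

Run:
```python
from h import *
servo_line(dock(-.11,Y,Z),rate=.05); print(fax()); servo_line(dock(-.13,Y,.15),rate=.15); move_ptp(dock(-.23,0,.17),quat(D)); sleep(.3)
c=capture("top"); W=cloud(c); L=(W-O)@np.c_[D,N,[0,0,1.]]
m=(c["range_z"]>0)&(abs(L[...,1])<.015)&(L[...,0]<.04)&(L[...,0]>-.17)&(L[...,2]>.037)&(L[...,2]<.055)
p=L[m]; print(len(p),p[:,0].min(),p.mean(0),np.polyfit(p[:,0],p[:,1],1),np.polyfit(p[:,0],p[:,2],1),current_clock())
cv2.imwrite("pics/end.png",cv2.resize(c["image"][100:280,180:440],None,fx=3,fy=3))
```

```text
-0.09086860641142314
349 -0.06783533422674204 [-0.01307902 -0.00106775  0.04466564] [-0.000683   -0.00107668] [0.00809824 0.04477156] 29.4083
```

View pics/end.png

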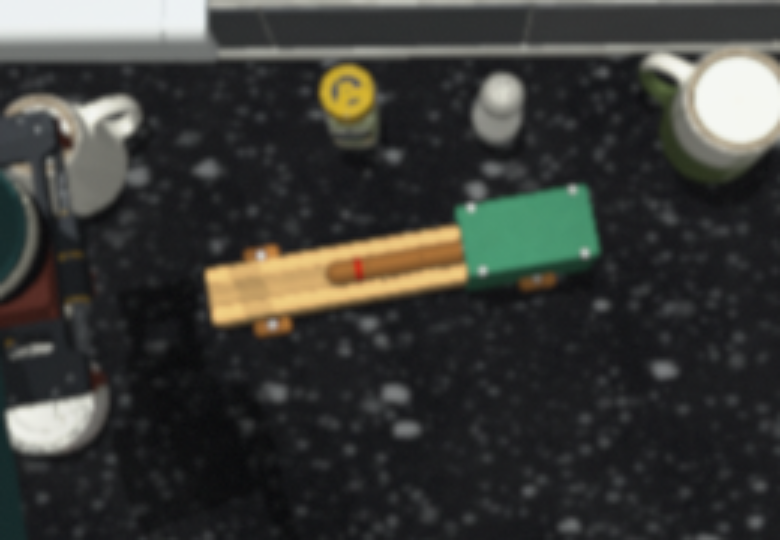

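The pin is in line in the groove, with its tail at (330,272) in the crop and its nose about 47 mm inside the hood. The bystanders near the dock look undisturbed.

Run:
```python
from h import *
print(current_force()); print(close_job())
```

```text
[-0.14976556  1.40414562 -0.05652082]
the job is handed in; nothing more can be done
None
```

The pin lies in the groove about 47 mm inside the hood, pressed to the stop with roughly 4 N and left there; I saw no bystander disturbed, and the job was handed in at about 29 s (no verdict was returned).

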